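# Turn the bench brush handle-down in its crock

## Robot

A 6-joint arm with a two-finger parallel gripper is mounted at the origin on the work surface. World frame = base frame: x ahead of the robot, y to its left, z up, the work surface at z = 0. Lengths are in mm, angles in rad, forces in N, time in s.
With the tool pointing down it reaches from about 275 to 750 mm from the base axis. Payload 10.2 kg.
Tool frame: the origin (TCP) lies midway between the tips of the shut fingers; the grasp point (between the pads) lies 19 mm behind it (ctrl.tcp_to_grasp is the z of the grasp point in the tool frame, in mm); z points along the fingers, y is the direction in which the jaws open and shut (so a half turn about z gives the same grasp; the last joint's range is limited). The gripper opens to 85 mm and grips with 20 to 120 N. Pads are 22 mm wide; open, the fingers measure 114 mm over their backs; the gripper's body (76 mm by 85 mm) begins 54 mm behind the grasp point. The pads swing forward as they close: fully open they stand 13 mm farther back than shut.
Start: joints at [-1.354, 0.313, 1.498, -0, 1.331, -0.223], TCP at [223.512, -475.051, 196.694] pointing down, gripper open.
Joint ranges: [-2.94, 2.94], [-0.97, 2.17], [0.19, 2.56], [-1.23, 4.37], [0.02, 3.11], [-2.88, 2.88]. Speed limits (rad/s): [2.39, 2.39, 3.01, 3.14, 3.14, 3.14].

## Interface

Orientations are given as a unit quaternion [w, x, y, z].
In Python, from rig import sensors, capture, order, ctrl gives the robot as it stands. The module is installed in compiled form; this text tells all that it offers.
- The arm moves only by the tool play_rows, never from a script. Its argument "deltas" is a list of rows, each a list of 7 numbers: the shift along the world's x, y, z in units of 40 mm (1.0 is 40 mm), then the turn, a rotation vector about the world's x, y, z in units of 6 degrees (1.0 is 6 degrees), then the opening, from -1 (shut) to 1 (fully open). A call has 1 to 8 rows; each row shifts and turns the commanded pose from where the row before left it; what a row does not reach is not made up. A row lasts 1/12 s, in which the tool goes at most 41.7 mm and 7.16 degrees, less where a joint would pass 70% of its speed; a pose out of reach is approached as far as the arm can. A call is refused whole if a number of a shift passes 1 or a number of a turn 1, either way. A call with a gripper value outside its range is refused whole. The fingers move at their own pace and stop on an object; "squeeze" is the grip in N (left out, the last holds). Time passes only in rows, so rows that do not move let the fingers close. It gives the time, the measured TCP pose, the force and the opening at its end, in the units of the state.
- sensors.sense(): the state, without advancing time (a new reading comes with each control period).
- capture(name): name is "scene" or "top"; returns a dict with "pixels" (420x560x3 uint8, red, green, blue), "z_map" (420x560 float32, mm along the optical axis (not along the pixel's ray), 0 where there is no reading), "fx", "fy", "cx", "cy" (pixels), "k1" (the pictures are not rectified: a ray, as slopes to the right and down, at radius r is drawn at 1 + k1 r^2 times it, then the intrinsics apply), "eye" and "rotation" of the camera in the world. Camera axes: x right, y down, z forward; pixel columns grow to the right and rows downward; lengths in mm; the calibration is good to about 2 mm. A picture is of the moment at which its call begins.
- order.finish_job(): hands the job in, once; it reports no verdict.
The state is a dict: "time_s": time; "joints": joint angles; "dq": joint speeds; "tau": joint torques, N m; "eef_pos": TCP position; "ee_rot": TCP orientation; "force": force on the tool from outside, world axes, zero at the start; "wrist_torque": the same for the moment, N m; "grip_width": opening from 0.0 (shut) to 1.0 (fully open).
Only numpy, scipy, OpenCV 4.12 (cv2) and the standard library are available. Lean on these libraries where they do the work, as an engineer would, in place of code of your own. Each camera call takes 0.05 s, during which the arm holds its last target. There are 200 camera calls.

## Task

One of the two brushes on the lab bench was put away wrongly, bristles down in its crock. Pull it out, turn it end for end (lay it on the bench to change your grip if you need to), and put it back in the same crock handle-down: guide the handle well down into the crock before you let go, so that the butt ends on the crock's floor and the bristles stand clear in the air. Leave both crocks standing where they are, and do not disturb the other brush, the beaker or the bottle.

Things in the scene. Friction and masses are not known exactly. Their poses are not given: they have to be found in the camera images.
- brush: Flat brush, 260 long, 0.15 to 0.25 kg: straight solid aluminium handle 178 long, section 16 (body x) by 20 (body y); steel ferrule 26 by 44 up to 200; stiff dark bristle block 28 by 48 up to 260. Origin: centre of the butt; body z runs from butt to bristles. Balance point 119 from the butt. The wrong one: starts bristles down in crock.
- brush_butt (a point): Centre of the butt end of the wrong brush (its body origin). At the start it is about 237 above the bench: the handle leans about 32 degrees from vertical, roughly towards the robot, over the rim, some 105 of it outside. Body x lies in the plane of the lean, so fingers that close level across that plane span the 20 width.
- brush_tip (a point): Centre of the bristle end of the wrong brush, 260 from the butt.
- crock: Heavy round white stoneware crock (1.6 kg, loose on the bench), outside diameter 120, height 145, wall 5, floor 8 thick: inside diameter 110, depth 137. Origin: centre of its underside, z up. Holds the wrong brush and must receive it again; it may stand on the left or on the right.
- other_crock: Heavy round white stoneware crock (1.6 kg, loose on the bench), outside diameter 120, height 145, wall 5, floor 8 thick: inside diameter 110, depth 137. Origin: centre of its underside, z up. A twin that holds the other brush; leave it alone.
- other_brush: Twin of the first brush, same sizes and axes, already standing correctly handle-down in other_crock, leaning about 34 degrees with its bristles away from the robot; leave it alone.
- beaker: Small open glass beaker, rim diameter 68, height 85, standing at the far side of the bench; origin centre of its underside. Bystander.
- bottle: White closed plastic bottle, diameter 60, height 150, at the robot's right; origin centre of its underside. Bystander.
Things that resemble listed ones, but are neither listed nor needed, are in the scene too. What is shaped like the crock but blue is not meant.

How it is judged:
By the outcome, as a careful person would: the job done as asked, in the order asked, and still so for the second after the job is handed in, with the robot touching nothing.
It also fails if it takes over 72 s, if anything falls off the work surface, if the arm or the gripper's body presses on something with over 40 N, if the wrist force passes 120 N, or if a joint passes its speed limit or range.

## Working session

There is one attempt and no reset: what is moved stays moved. The work goes in short steps, Python scripts to look and compute and a tool call to move; the robot and the scene stay as the last step left them, time stands still between calls to the robot, and variables do not carry over. Pictures are saved under pics/ and viewed, about 8 in all and at most 12, crops included, and the job is handed in when it is done.

Besides the shell and the picture viewer there is one more tool, called after "Request:" in YAML: its name, and indented under it one key for each argument. play_rows: Moves the arm, as the interface text tells. Its arguments: {"type":"object","properties":{"deltas":{"type":"array","items":{"type":"array","items":{"type":"number"}}},"squeeze":{"type":"number"}},"required":["deltas"]}

```bash
mkdir -p pics; cat > h.py <<'E'
import numpy as np, cv2
from rig import sensors, capture, order, ctrl
def pts(c):
    K=np.array([[c['fx'],0,c['cx']],[0,c['fy'],c['cy']],[0,0,1.]])
    v,u=np.mgrid[0:420,0:560]
    p=cv2.undistortPoints(np.stack([u.ravel(),v.ravel()],1).astype(np.float64)[:,None],K,np.array([c['k1'],0,0,0.])).reshape(420,560,2)
    z=c['z_map'].astype(float)
    P=np.dstack([p*z[...,None],z])@np.array(c['rotation']).T+np.array(c['eye'])
    P[z==0]=np.nan
    return P
def save(c,n,crop=None,s=1):
    im=c['pixels'][...,::-1]
    if crop: im=im[crop[1]:crop[3],crop[0]:crop[2]]
    cv2.imwrite('pics/'+n,cv2.resize(im,None,fx=s,fy=s))
E
python3 - <<'E'
from h import *
print(sensors.sense(), ctrl.tcp_to_grasp)
for n in ['scene','top']:
    c=capture(n); save(c,n+'0.png'); np.save(n+'0.npy',pts(c)); print(n,c['eye'],c['rotation'],c['k1'],c['fx'])
E
```

```text
{'time_s': 0.0, 'joints': array([-1.35440127e+00,  3.13474389e-01,  1.49843302e+00, -1.51516483e-05,
        1.33099001e+00, -2.23402610e-01]), 'dq': array([ 0.00135856,  0.00025277, -0.00017188, -0.00081981, -0.00079841,
        0.00019255]), 'tau': array([ 1.76372255e-04, -4.12270010e+01, -2.59740007e+01, -1.68023435e-04,
        4.16574301e-03,  8.22749058e-06]), 'eef_pos': array([ 223.44045588, -474.74980001,  196.12415089]), 'ee_rot': array([-6.52406699e-04,  9.75918921e-01,  2.18132606e-01, -5.07200581e-06]), 'force': array([-0.25705843, -0.1955226 ,  0.69108329]), 'wrist_torque': array([ 0.01870369, -0.01479067,  0.01556779]), 'grip_width': 1.0012151528168174} -18.700000000000003Traceback (most recent call last):
  File "<stdin>", line 4, in <module>
  File "h.py", line 8, in pts
    P=np.dstack([p*z[...,None],z])@np.array(c['rotation']).T+np.array(c['eye'])
      ~~~~~~~~~~~~~~~~~~~~~~~~~~~~^~~~~~~~~~~~~~~~~~~~~~~~~~
ValueError: matmul: Input operand 1 has a mismatch in its core dimension 0, with gufunc signature (n?,k),(k,m?)->(n?,m?) (size 4 is different from 3)
```

```bash
sed -i "s/np.array(c\['rotation'\]).T/R.from_quat(np.roll(c['rotation'],-1)).as_matrix().T/; 1a from scipy.spatial.transform import Rotation as R" h.py
python3 - <<'E'
from h import *
for n in ['scene','top']:
    c=capture(n); save(c,n+'0.png'); P=pts(c); np.save(n+'0.npy',P); print(n,c['eye'],c['rotation'],c['k1'],c['fx'],np.nanpercentile(P[...,2],[5,25,50]))
a=np.vstack([cv2.imread('pics/scene0.png')])
E
```

```text
scene [ 982.21249461  605.06906167 1010.95700409] [-0.09987796  0.26998353  0.89265168 -0.34685194] 0.006890461935640908 381.8566642186178 [-744.50519419  -63.84338448   -1.25072385]
top [ 383.86768548  -37.95103274 1278.69704309] [-0.06341746  0.7087089  -0.70055299  0.05417958] -0.07850957024069145 440.0460327951961 [-4.01421287e+02 -3.29148857e+00  3.14066942e-01]
```

View pics/scene0.png

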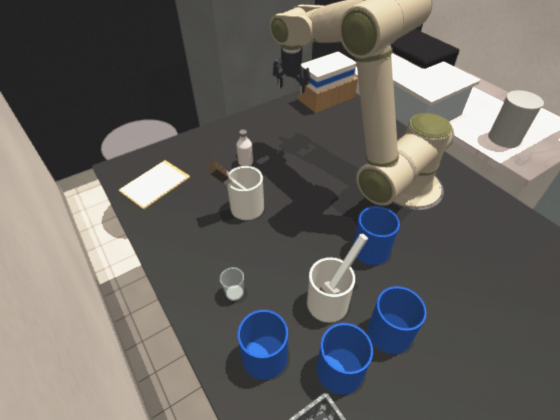

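View pics/top0.png

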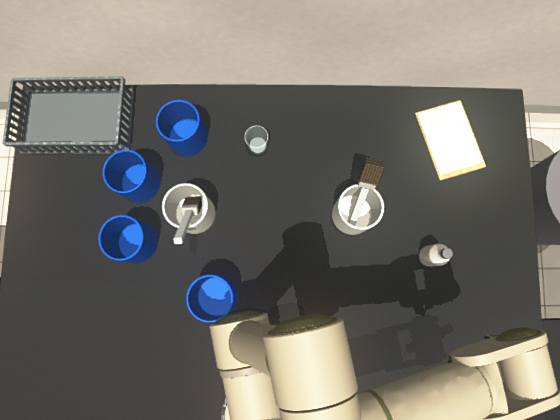

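```bash
python3 - <<'E'
from h import *
T=np.load('top0.npy');S=np.load('scene0.npy')
def circ(P,c,rng=90):
    m=(np.hypot(P[...,0]-c[0],P[...,1]-c[1])<rng)&(abs(P[...,2]-145)<5)
    q=P[m][:,:2]; A=np.c_[2*q,np.ones(len(q))]
    for _ in range(4):
        s=np.linalg.lstsq(A,(q**2).sum(1),rcond=None)[0]; r=np.sqrt(s[2]+s[0]**2+s[1]**2)
        k=abs(np.hypot(*(q-s[:2]).T)-r)<8; q,A=q[k],A[k]
    return s[:2].round(1),round(r,1),len(q)
for n,(u,v) in dict(crock=(186,207),other=(358,205),b1=(127,238),b2=(125,173),b3=(210,298),b4=(178,122)).items():
    p=T[max(v-40,0):v+40,u-40:u+40].reshape(-1,3); p=p[(p[:,2]>138)&(p[:,2]<150)]; c=np.nanmedian(p,0)
    c=(p.min(0)+p.max(0))/2
    print(n,circ(T,c),circ(S,c))
for n,(u,v) in dict(beaker=(256,139),bottle=(437,255)).items(): print(n,T[v,u])
# brush in crock: points above rim near crock
for n,P in (('top',T),('scene',S)):
    c=circ(T,T[207,186])[0]
    c=np.array([490,150]) if False else c
    m=(np.hypot(P[...,0]-c[0]+60,P[...,1]-c[1])<110)&(P[...,2]>155)&(P[...,2]<270)
    q=P[m]; print(n,len(q),q.min(0),q.max(0))
    mu=q.mean(0);U,s,V=np.linalg.svd(q-mu,full_matrices=False); d=V[0]*np.sign(V[0][2])
    t=(q-mu)@d; print(mu,d,np.degrees(np.arccos(d[2])),mu+d*t.max(),mu+d*t.min(),s/np.sqrt(len(q)))
E
```

```text
crock (array([566.1, 215.1]), np.float64(56.4), 223) (array([569. , 218.5]), np.float64(57.0), 237)
other (array([ 568.3, -246.6]), np.float64(57.5), 237) (array([ 569.8, -242.2]), np.float64(56.7), 122)
b1 (array([480., 381.]), np.float64(56.7), 222) (array([483.5, 382.5]), np.float64(57.2), 176)
b2 (array([658.9, 383.7]), np.float64(57.5), 294) (array([661.2, 386.3]), np.float64(57.1), 381)
b3 (array([328.8, 141.6]), np.float64(56.5), 280) (array([330.8, 144.7]), np.float64(57.8), 163)
b4 (array([800.8, 245.8]), np.float64(57.2), 238) (array([803.5, 249.8]), np.float64(57.0), 294)
beaker [794.53769165  38.8833709    3.34050614]
bottle [ 445.00896864 -452.87698346  116.47706073]
top 199 [460.76967742 195.99442581 155.28216698] [523.69928111 220.7091062  242.56580974]
[489.47518387 207.03624103 206.64108683] [-0.56090244 -0.04246295  0.82679221] 34.22938351343634 [466.21708581 205.27549365 240.92443625] [524.29950412 209.67260582 155.30867195] [32.44603292  5.96226304  3.80030858]
scene 304 [462.02916744 201.22077772 155.33766286] [526.32894607 225.03404864 239.46347773]
[496.07432232 214.60926961 199.44955118] [-0.53421495 -0.03901314  0.84444797] 32.387161929756886 [470.90855622 212.77144079 239.229756  ] [524.13300541 216.65836504 155.0964345 ] [29.16232764  6.32124463  3.16388063]
```

Request:
play_rows:
  deltas:
    - [0,0,1,0,0,-1,1]
    - [0,0,1,0,0,-1,1]
    - [0.1,0.2,1,0,0,-1,1]
    - [0.4,0.86,0.3,0,0,-0.5,1]
    - [0.4,0.86,0.2,0,0,0,1]
    - [0.4,0.86,0.2,0,0,0,1]
    - [0.4,0.86,0,0,0,0,1]
    - [0.4,0.86,0,0,0,0,1]

```text
time_s: 0.82
eef_pos: [307.8, -293.4, 344.9]
ee_rot: [0.0, 0.999, 0.036, 0.0]
force: [1.6, -0.7, -0.8]
grip_width: 0.998
```

Request:
play_rows:
  deltas:
    - [0.4,0.86,0,0,0,0,1]
    - [0.4,0.86,0,0,0,0,1]
    - [0.4,0.86,0,0,0,0,1]
    - [0.4,0.86,0,0,0,0,1]
    - [0.4,0.86,0,0,0,0,1]
    - [0.4,0.86,0,0,0,0,1]
    - [0.4,0.86,0,0,0,0,1]
    - [0.4,0.86,0,0,0,0,1]

```text
time_s: 1.48
eef_pos: [435.8, -17.9, 344.7]
ee_rot: [0.0, 0.999, 0.037, 0.0]
force: [0.4, -1.5, -0.1]
grip_width: 0.999
```

Request:
play_rows:
  deltas:
    - [0.37,0.82,0,0,0,0,1]
    - [0.37,0.82,0,-0.07,1,0,1]
    - [0.37,0.82,0,-0.07,1,0,1]
    - [0.37,0.82,-0.2,-0.07,1,0,1]
    - [0.37,0.82,-0.3,-0.07,1,0,1]
    - [0.37,0.82,-0.3,-0.07,1,0,1]
    - [0.37,0.82,-0.3,0,0,0,1]
    - [0,0,0,0,0,0,1]

```text
time_s: 2.15
eef_pos: [539.7, 213.3, 293.3]
ee_rot: [0.009, 0.964, 0.038, -0.263]
force: [-0.8, 0.5, 0.0]
grip_width: 1.001
```

```bash
python3 - <<'E'
from h import *
s=sensors.sense(); print(s['joints'].round(2),s['eef_pos'].round(1)); print(R.from_quat(np.roll(s['ee_rot'],-1)).as_matrix().round(3))
c=capture('scene'); save(c,'a1.png',(180,80,460,360),2)
E
```

```text
[0.15 0.8  0.58 0.05 2.29 1.67] [539.7 213.3 293.3]
[[ 0.859  0.077 -0.507]
 [ 0.068 -0.997 -0.038]
 [-0.508 -0.002 -0.861]]
```

View pics/a1.png

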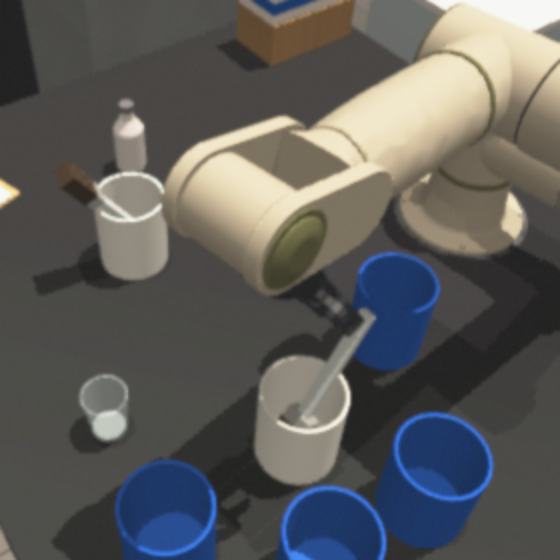

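Request:
play_rows:
  deltas:
    - [0,0,-0.85,0,0,0,1]
    - [-0.42,-0.03,-0.72,0,0,0,1]
    - [-0.42,-0.03,-0.72,0,0,0,1]
    - [-0.42,-0.03,-0.72,0,0,0,1]
    - [0,0,0,0,0,0,1]
    - [0,0,0,0,0,0,1]

```text
time_s: 2.7
eef_pos: [487.6, 204.3, 181.6]
ee_rot: [0.008, 0.965, 0.035, -0.258]
force: [0.4, -1.0, 0.8]
grip_width: 0.996
```

```bash
python3 - <<'E'
from h import *
s=sensors.sense(); print(s['joints'].round(2),s['eef_pos'].round(1),s['force'].round(1))
c=capture('scene'); save(c,'a2.png',(270,200,410,340),4)
E
```

```text
[0.15 0.67 1.08 0.04 1.91 1.65] [487.6 204.3 181.6] [ 0.4 -1.   0.8]
```

View pics/a2.png

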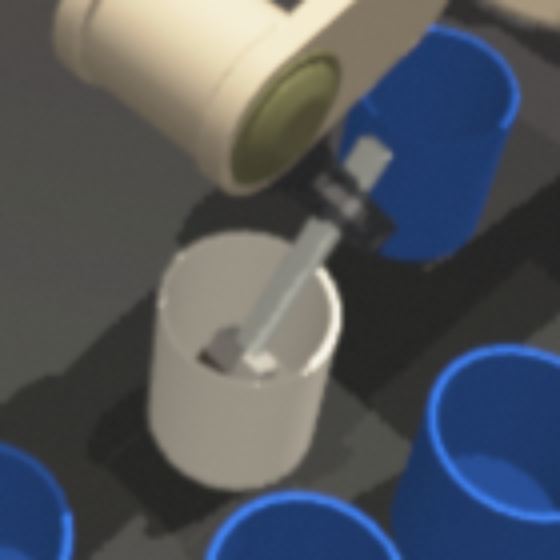

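Request:
play_rows:
  deltas:
    - [0.02,0.1,-0.15,0,0,0,1]
    - [0,0,0,0,0,0,0]
    - [0,0,0,0,0,0,-0.4]
    - [0,0,0,0,0,0,-1]
    - [0,0,0,0,0,0,-1]
    - [0,0,0,0,0,0,-1]
    - [0,0,0,0,0,0,-1]
    - [0,0,0,0,0,0,-1]
  squeeze: 70

```text
time_s: 3.42
eef_pos: [489.2, 209.0, 174.8]
ee_rot: [0.008, 0.966, 0.035, -0.258]
force: [0.3, 0.2, -0.2]
grip_width: 0.006
```

Request:
play_rows:
  deltas:
    - [0,0,0,0,0,0,-1]
    - [0,0,0,0,0,0,-1]
    - [0,0,0,0,0,0,-1]
    - [0,0,0,0,0,0,-1]

```text
time_s: 3.75
eef_pos: [489.1, 209.1, 174.8]
ee_rot: [0.008, 0.966, 0.035, -0.258]
force: [-0.1, 0.1, -0.3]
grip_width: -0.001
```

```bash
python3 - <<'E'
from h import *
c=capture('scene'); save(c,'a3.png',(270,200,410,340),4); np.save('s3.npy',pts(c))
c2=capture('top'); np.save('t3.npy',pts(c2))
a=c['pixels'][200:340,270:410,::-1]; b=c2['pixels'][130:270,120:260,::-1]
cv2.imwrite('pics/a3.png',cv2.resize(np.hstack([a,b]),None,fx=2.8,fy=2.8))
E
```

```text
(no output)
```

View pics/a3.png

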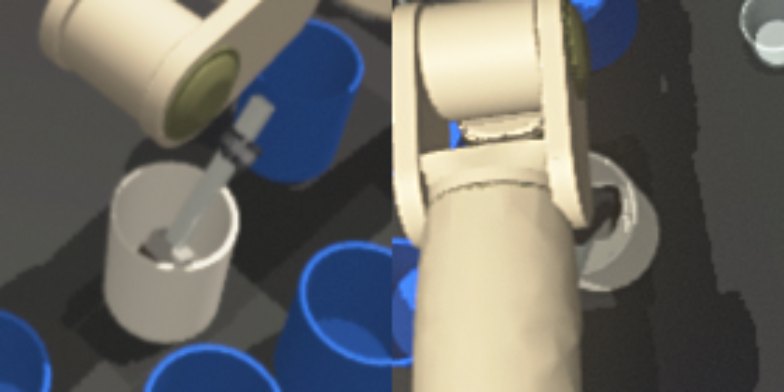

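```bash
python3 - <<'E'
from h import *
for f in ('s3.npy','t3.npy'):
    P=np.load(f); S=np.load(dict(s='scene0.npy',t='top0.npy')[f[0]])
    Q=P
    m=(abs(P[...,0]-490)<60)&(abs(P[...,1]-209)<60)&(P[...,2]>150)&(P[...,2]<275)
    if f[0]=='s': same=m&(np.linalg.norm(P-S,axis=2)<3)
    else: same=m&(np.linalg.norm(P-S,axis=2)<3)
    print(f,m.sum(),same.sum())
    for z in range(150,275,10):
        for n,k in(('same',same),('new',m&~same)):
            q=P[k&(abs(P[...,2]-z)<5)]
            if len(q): print(z,n,len(q),q.min(0).round(),q.max(0).round())
E
```

```text
s3.npy 260 168
150 same 9 [516. 213. 150.] [528. 224. 155.]
150 new 4 [512. 209. 151.] [530. 223. 153.]
160 same 25 [506. 205. 155.] [527. 224. 165.]
160 new 13 [517. 206. 156.] [526. 225. 165.]
170 same 23 [504. 206. 165.] [520. 223. 175.]
170 new 7 [514. 207. 167.] [521. 223. 174.]
180 same 16 [506. 204. 175.] [515. 223. 182.]
180 new 5 [508. 206. 175.] [513. 224. 178.]
200 same 1 [481. 221. 202.] [481. 221. 202.]
200 new 3 [484. 221. 203.] [488. 222. 205.]
210 same 23 [476. 202. 207.] [494. 221. 215.]
210 new 6 [471. 206. 210.] [526. 221. 215.]
220 same 24 [466. 203. 215.] [489. 222. 225.]
220 new 11 [471. 202. 218.] [528. 222. 224.]
230 same 32 [463. 201. 225.] [482. 221. 235.]
230 new 11 [464. 202. 225.] [485. 220. 235.]
240 same 15 [471. 204. 235.] [478. 220. 240.]
240 new 8 [474. 203. 235.] [544. 248. 242.]
250 new 10 [527. 230. 246.] [549. 247. 254.]
260 new 7 [522. 237. 255.] [549. 249. 264.]
270 new 7 [526. 228. 266.] [549. 261. 274.]
t3.npy 72 11
150 same 1 [527. 207. 153.] [527. 207. 153.]
150 new 1 [514. 202. 150.] [514. 202. 150.]
160 same 5 [507. 202. 159.] [523. 208. 164.]
160 new 6 [512. 202. 156.] [526. 207. 165.]
170 same 4 [509. 202. 166.] [517. 204. 174.]
170 new 1 [501. 202. 172.] [501. 202. 172.]
180 same 1 [503. 201. 176.] [503. 201. 176.]
180 new 2 [498. 200. 176.] [506. 202. 181.]
250 new 8 [521. 179. 251.] [533. 188. 255.]
260 new 21 [523. 172. 256.] [532. 190. 264.]
270 new 22 [527. 161. 265.] [540. 183. 275.]
```

```bash
python3 - <<'E'
from h import *
c=capture('scene'); im=c['pixels'][215:285,315:385,::-1]
z=c['z_map'][215:285,315:385]; print((z==0).sum())
zz=cv2.applyColorMap(np.uint8(np.clip((z-850)/350,0,1)*255),cv2.COLORMAP_JET)
cv2.imwrite('pics/a4.png',cv2.resize(np.hstack([im,zz]),None,fx=5.7,fy=5.7,interpolation=cv2.INTER_CUBIC))
s=sensors.sense(); print(s)
E
```

```text
26
{'time_s': 3.9, 'joints': array([0.15867257, 0.6842206 , 1.08156002, 0.04681971, 1.89516075,
       1.65937125]), 'dq': array([ 0.00140937, -0.00161588,  0.00146978,  0.00035423, -0.00021105,
       -0.00044847]), 'tau': array([-2.47276141e-03, -5.62381411e+01, -2.49766141e+01,  1.22535280e-01,
        1.39684673e+00, -1.51558656e-04]), 'eef_pos': array([489.11279279, 209.07044422, 174.75266092]), 'ee_rot': array([ 0.0084724 ,  0.96556241,  0.03536981, -0.25761681]), 'force': array([-1.47762887, -0.27976342,  0.30714705]), 'wrist_torque': array([ 0.00781627, -0.24904616,  0.02187247]), 'grip_width': -0.0010879965261840956}
```

View pics/a4.png

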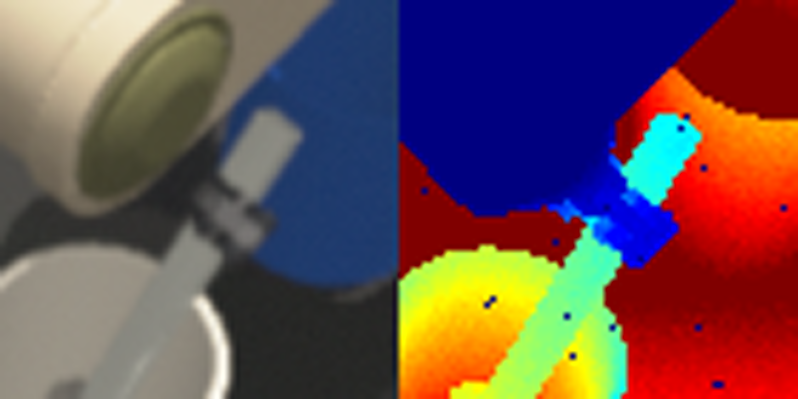

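```bash
python3 - <<'E'
from h import *
P=np.load('s3.npy')
for v in range(244,264,3): print(v,[tuple(P[v,u].round().astype(int)) if P[v,u,0]==P[v,u,0] else 0 for u in range(345,366,3)])
E
```

```text
244 [(np.int64(583), np.int64(254), np.int64(335)), (np.int64(572), np.int64(252), np.int64(325)), (np.int64(561), np.int64(252), np.int64(316)), (np.int64(489), np.int64(202), np.int64(209)), (np.int64(488), np.int64(210), np.int64(217)), (np.int64(484), np.int64(217), np.int64(221)), (np.int64(478), np.int64(221), np.int64(221))]
247 [(np.int64(580), np.int64(253), np.int64(321)), (np.int64(571), np.int64(254), np.int64(315)), (np.int64(558), np.int64(251), np.int64(302)), (np.int64(552), np.int64(255), np.int64(302)), (np.int64(490), np.int64(214), np.int64(211)), (np.int64(487), np.int64(221), np.int64(216)), (np.int64(388), np.int64(155), np.int64(69))]
250 [(np.int64(574), np.int64(249), np.int64(300)), (np.int64(569), np.int64(254), np.int64(302)), (np.int64(559), np.int64(254), np.int64(294)), (np.int64(553), np.int64(258), np.int64(295)), (np.int64(540), np.int64(256), np.int64(282)), (np.int64(485), np.int64(222), np.int64(203)), (np.int64(388), np.int64(158), np.int64(57))]
253 [(np.int64(408), np.int64(107), np.int64(-2)), (np.int64(528), np.int64(221), np.int64(220)), (n
[... 521 characters left out ...]
.int64(386), np.int64(162), np.int64(28))]
259 [(np.int64(518), np.int64(207), np.int64(170)), (np.int64(514), np.int64(213), np.int64(174)), (np.int64(508), np.int64(218), np.int64(175)), (np.int64(561), np.int64(270), np.int64(279)), (np.int64(556), np.int64(274), np.int64(280)), (np.int64(390), np.int64(157), np.int64(9)), (np.int64(385), np.int64(164), np.int64(14))]
262 [(np.int64(520), np.int64(210), np.int64(162)), (np.int64(517), np.int64(218), np.int64(169)), (np.int64(510), np.int64(222), np.int64(168)), (np.int64(407), np.int64(150), np.int64(-2)), (np.int64(400), np.int64(157), np.int64(0)), (np.int64(393), np.int64(162), np.int64(1)), (np.int64(385), np.int64(167), np.int64(0))]
```

```bash
python3 - <<'E'
from h import *
s=sensors.sense(); M=R.from_quat(np.roll(s['ee_rot'],-1)).as_matrix(); t=s['eef_pos']
def proj(c,p):
    Rm=R.from_quat(np.roll(c['rotation'],-1)).as_matrix(); q=(np.atleast_2d(p)-c['eye'])@Rm
    K=np.array([[c['fx'],0,c['cx']],[0,c['fy'],c['cy']],[0,0,1.]])
    return cv2.projectPoints(q,np.zeros(3),np.zeros(3),K,np.array([c['k1'],0,0,0]))[0].reshape(-1,2).round(1)
c=capture('scene'); 
print('proj tcp, -54..',proj(c,[t+M@[0,0,-d] for d in (0,19,40,73,100,150,200)]))
for f,g in (('s3.npy','scene0.npy'),('t3.npy','top0.npy')):
    P=np.load(f);S=np.load(g)
    L=(P-t)@M
    m=(np.abs(L[...,2]+100)<120)&(np.hypot(L[...,0],L[...,1])<130)&(np.linalg.norm(P-S,axis=2)>12)
    print(f,m.sum())
    for z in range(-220,21,20):
        k=m&(abs(L[...,2]-z)<10)
        if k.any(): print(z,k.sum(),L[k].min(0).round(),L[k].max(0).round(),np.median(L[k],0).round(), np.median(c['pixels'][k],0) if f[0]=='s' else '')
E
```

```text
proj tcp, -54.. [[354.1 253.6]
 [352.4 251.7]
 [350.5 249.5]
 [347.2 246. ]
 [344.4 242.9]
 [338.9 236.8]
 [332.8 230.2]]
s3.npy 273
-220 4 [ -99.  -52. -220.] [ -86.  -51. -217.] [ -92.  -52. -218.] [ 69.5  79.5 107. ]
-180 54 [ -15.  -39. -188.] [  29.  -28. -170.] [   7.  -37. -177.] [38. 39. 40.]
-160 41 [ -19.  -40. -170.] [  25.  -32. -150.] [   3.  -38. -163.] [39. 39. 41.]
-140 58 [  -8.  -60. -149.] [  13.  -35. -130.] [   2.  -42. -140.] [77.  76.5 76. ]
-120 81 [ -16.  -63. -130.] [  21.  -18. -113.] [   5.  -56. -125.] [64. 65. 74.]
-100 25 [ -14.  -36. -109.] [ 19. -15. -90.] [   9.  -27. -100.] [58. 59. 59.]
-80 7 [-10. -35. -90.] [ 16. -16. -83.] [ 14. -26. -87.] [89. 87. 85.]
-60 3 [ 10.  -9. -59.] [ 13.  -8. -52.] [ 11.  -9. -55.] [71. 71. 69.]
t3.npy 147
-140 19 [  -6.   46. -135.] [   9.   59. -131.] [  -0.   49. -133.] 
-120 77 [ -14.   44. -130.] [  13.   61. -110.] [  -9.   54. -125.] 
-100 38 [ -15.   22. -109.] [ -3.  51. -90.] [-12.  36. -99.] 
-80 13 [-15.  22. -90.] [ -8.  32. -82.] [-12.  28. -85.]
```

Request:
play_rows:
  deltas:
    - [-0.13,-0.01,0.21,0,0,0,-1]
    - [-0.13,-0.01,0.21,0,0,0,-1]
    - [-0.13,-0.01,0.21,0,0,0,-1]
    - [0,0,0,0,0,0,-1]
    - [0,0,0,0,0,0,-1]

```text
time_s: 4.37
eef_pos: [473.5, 207.9, 200.9]
ee_rot: [0.008, 0.966, 0.035, -0.257]
force: [0.9, 0.5, 0.1]
grip_width: 0.001
```

```bash
cat >> h.py <<'E'
def brush(P,lo,hi,c=(490,210),r=45):
    m=(np.hypot(P[...,0]-c[0],P[...,1]-c[1])<r)&(P[...,2]>lo)&(P[...,2]<hi)
    q=P[m]; mu=q.mean(0);V=np.linalg.svd(q-mu,full_matrices=False)[2]; d=V[0]*np.sign(V[0][2]); t=(q-mu)@d
    return len(q),mu.round(1),d.round(3),(mu+d*np.percentile(t,98)).round(1)
E
python3 - <<'E'
from h import *
c=capture('scene');P=pts(c); S=np.load('s3.npy')
print(sensors.sense()['force'],sensors.sense()['wrist_torque'])
m=(np.hypot(P[...,0]-475,P[...,1]-210)<35)
for f in (S,P):
    m=(np.hypot(f[...,0]-470,f[...,1]-212)<25)&(f[...,2]>205)&(f[...,2]<280)
    print(m.sum(),f[m].mean(0),f[m].max(0),f[m].min(0))
save(c,'a5.png',(270,180,410,320),4)
E
```

```text
[-0.86527928  0.7775561   0.28130047] [-0.0495347  -0.31448986  0.02912583]
123 [480.19700327 213.16190549 224.47154523] [494.36899559 221.86184462 240.02481251] [463.35146331 200.81229959 206.75448262]
33 [477.17238775 213.60443775 226.39498918] [494.53131926 222.27356256 240.01709145] [462.48854281 203.1774256  205.42258984]
```

View pics/a5.png

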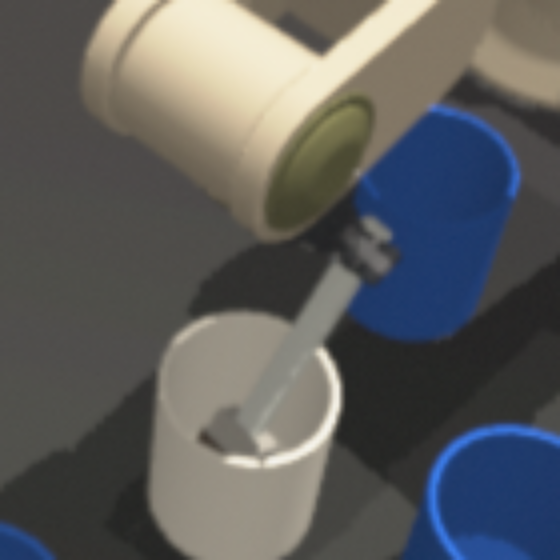

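```bash
python3 - <<'E'
from h import *
M=R.from_quat([.97592,.21813,0,0]).as_matrix(); t=np.array([223.4,-474.8,196.1])
P=np.load('scene0.npy'); L=(P-t)@M
m=(np.hypot(L[...,0],L[...,1])<90)&(L[...,2]<60)&(L[...,2]>-250)
for z in range(-240,61,15):
    k=m&(abs(L[...,2]-z)<7.5)
    if k.any(): print(z,k.sum(),L[k].min(0).round(),L[k].max(0).round())
E
```

```text
-240 21 [  19.  -36. -247.] [  63.   21. -233.]
-225 69 [  -7.  -40. -232.] [  44.   25. -219.]
-210 106 [ -25.  -39. -217.] [  39.   34. -203.]
-195 89 [ -13.  -38. -202.] [  42.   28. -188.]
-180 86 [  -7.  -40. -187.] [  43.   29. -173.]
-165 60 [  -6.  -39. -172.] [  44.   29. -158.]
-150 113 [ -14.  -69. -157.] [  18.   66. -143.]
-135 138 [  -9.  -72. -142.] [  23.   67. -128.]
-120 120 [ -15.  -74. -127.] [  22.   73. -113.]
-105 109 [ -16.  -75. -112.] [ 20.  72. -98.]
-90 48 [ -9. -73. -97.] [ 17.  72. -83.]
-75 37 [-10. -57. -82.] [ 16.  54. -69.]
-60 35 [ -9. -57. -67.] [ 15.  55. -53.]
-45 8 [ -9. -48. -52.] [ 13.  48. -45.]
```

Request:
play_rows:
  deltas:
    - [0.25,0.02,0.43,0,0,0,-1]
    - [0,0,0,0,0,0,1]
    - [0,0,0,0,0,0,1]
    - [0,0,0,0,0,0,1]
    - [0,0,0,0,0,0,1]
    - [0,0,0,0,0,0,1]
    - [0.37,0.07,-0.72,0,0,0,1]
    - [0,0,0,0,0,0,1]

```text
time_s: 5.08
eef_pos: [497.9, 211.2, 184.1]
ee_rot: [0.009, 0.965, 0.035, -0.261]
force: [0.4, 0.3, -2.2]
grip_width: 0.975
```

Request:
play_rows:
  deltas:
    - [-0.21,-0.02,-0.36,0,0,0,1]
    - [-0.21,-0.02,-0.36,0,0,0,1]
    - [-0.21,-0.02,-0.36,0,0,0,1]
    - [0,0,0,0,0,0,1]
    - [0,0,0,0,0,0,1]

```text
time_s: 5.5
eef_pos: [472.7, 209.0, 145.8]
ee_rot: [0.009, 0.965, 0.035, -0.258]
force: [-0.3, 0.4, 0.5]
grip_width: 1.001
```

Request:
play_rows:
  deltas:
    - [0,0.03,0,0,0,0,0]
    - [0,0,0,0,0,0,-0.4]
    - [0,0,0,0,0,0,-1]
    - [0,0,0,0,0,0,-1]
    - [0,0,0,0,0,0,-1]
    - [0,0,0,0,0,0,-1]
    - [0,0,0,0,0,0,-1]
    - [0,0,0,0,0,0,-1]
  squeeze: 70

```text
time_s: 6.17
eef_pos: [473.3, 210.2, 145.3]
ee_rot: [0.008, 0.966, 0.035, -0.257]
force: [1.5, -0.8, 1.0]
grip_width: 0.218
```

Request:
play_rows:
  deltas:
    - [0,0,0.2,0,0,0,-1]
    - [0,0,0.3,0,0,0,-1]
    - [-0.05,0,0.5,0,0,0,-1]
    - [-0.05,0,0.5,0,0,0,-1]
    - [-0.05,0,0.6,0,0,0,-1]
    - [-0.05,0,0.6,0,0,0,-1]
    - [-0.05,0,0.7,0,0,0,-1]
    - [-0.05,0,0.7,0,0,0,-1]

```text
time_s: 6.83
eef_pos: [460.5, 210.2, 311.5]
ee_rot: [0.008, 0.966, 0.035, -0.258]
force: [-0.8, -0.7, -1.8]
grip_width: 0.218
```

Request:
play_rows:
  deltas:
    - [0,0,0.5,0,0,0,-1]
    - [0,0,0,0,0,0,-1]

```text
time_s: 7.0
eef_pos: [461.4, 210.4, 333.9]
ee_rot: [0.008, 0.967, 0.036, -0.254]
force: [0.7, -0.3, -1.4]
grip_width: 0.218
```

```bash
python3 - <<'E'
from h import *
s=sensors.sense(); print(s['joints'].round(2),s['eef_pos'])
c=capture('scene'); P=pts(c); np.save('s6.npy',P)
m=(np.hypot(P[...,0]-500,P[...,1]-212)<110)&(P[...,2]>160)&(P[...,2]<260)&(abs(P[...,1]-212)<35)
q=P[m]; mu=q.mean(0);V=np.linalg.svd(q-mu,full_matrices=False)[2];d=V[0]*np.sign(V[0][2]);print(len(q),mu,d,q.min(0),q.max(0))
save(c,'a6.png',(200,60,420,360),2)
E
```

```text
[0.17 0.56 0.88 0.06 2.21 1.69] [461.36176329 210.39740595 333.89293876]
463 [584.17598069 226.75660618 235.37275827] [-0.62836835  0.35239623  0.69352009] [545.83698739 196.72874226 198.72240138] [604.47917091 246.23837899 259.98440072]
```

View pics/a6.png

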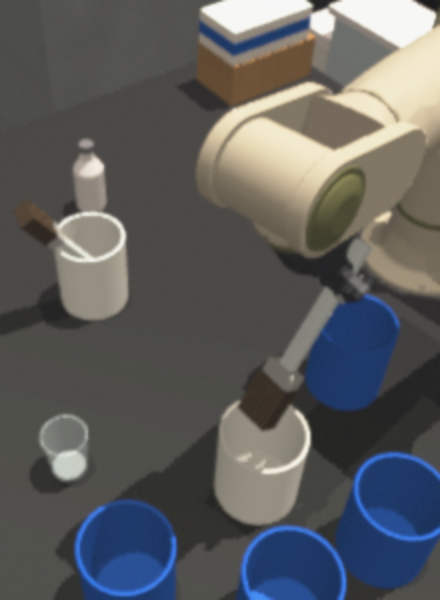

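Request:
play_rows:
  deltas:
    - [0,-0.4,0,0.07,-1,0,-1]
    - [0,-0.52,0,0.07,-1,0,-1]
    - [0,-0.52,0,0.07,-1,0,-1]
    - [0,-0.52,0,0.07,-1,0,-1]
    - [0,-0.52,-0.1,0.07,-1,0,-1]
    - [0,-0.52,-0.2,0.07,-1,0,-1]
    - [0,-0.52,-0.4,0.07,-1,0,-1]
    - [0,-0.52,-0.5,0.07,-1,0,-1]

```text
time_s: 7.72
eef_pos: [460.6, 47.9, 280.7]
ee_rot: [-0.005, 0.986, 0.036, 0.161]
force: [1.0, 0.2, -1.7]
grip_width: 0.217
```

Request:
play_rows:
  deltas:
    - [0,-0.52,-0.6,0.07,-1,0,-1]
    - [0,-0.14,-0.8,0,0,0,-1]
    - [0,0,-0.8,0,0,0,-1]
    - [0,0,-0.8,0,0,0,-1]
    - [0,0,0,0,0,0,-1]
    - [0,0,0,0,0,0,-1]

```text
time_s: 8.22
eef_pos: [460.1, 22.6, 160.2]
ee_rot: [-0.008, 0.977, 0.036, 0.208]
force: [0.4, -0.3, -1.2]
grip_width: 0.217
```

```bash
python3 - <<'E'
from h import *
s=sensors.sense(); print(s['joints'].round(2),s['eef_pos'])
M=R.from_quat(np.roll(s['ee_rot'],-1)).as_matrix(); print(M[:,2].round(3),M[:,1].round(3),'G',(s['eef_pos']-54*M[:,2]).round())
c=capture('scene'); P=pts(c)
rgb=c['pixels'].astype(int)
m=(P[...,0]>440)&(P[...,0]<720)&(abs(P[...,1]-25)<45)&(P[...,2]>30)&(P[...,2]<200)
q=P[m]; 
for x in range(440,720,20):
    k=q[abs(q[:,0]-x)<10]
    if len(k): print(x,len(k),k.min(0).round(),k.max(0).round())
E
```

```text
[-0.31 -0.03  2.07  0.23  0.72  1.05] [460.06395871  22.61663427 160.16228833]
[ 0.406  0.03  -0.913] [ 0.073 -0.997 -0.   ] G [438.  21. 209.]
440 3 [448.  39. 195.] [450.  46. 200.]
460 14 [451.   2. 192.] [469.  41. 200.]
480 8 [474.  33. 191.] [487.  36. 199.]
500 13 [492.  34. 192.] [509.  39. 200.]
520 18 [510.  31. 188.] [528.  40. 200.]
540 35 [530.  22. 185.] [550.  41. 200.]
560 23 [551.  22. 184.] [570.  55. 200.]
580 29 [570.  28. 179.] [590.  58. 200.]
600 44 [590.  10. 175.] [610.  60. 200.]
620 65 [610.  12. 173.] [630.  63. 200.]
640 112 [630.  13. 171.] [645.  62. 200.]
```

Request:
play_rows:
  deltas:
    - [0,0,-0.7,0.04,-0.6,0,-1]
    - [0,0,-0.8,0,0,0,-1]
    - [0,0,-0.8,0,0,0,-1]
    - [0,0,-0.8,0,0,0,-1]
    - [0,0,-0.6,0,0,0,-1]
    - [0,0,0,0,0,0,-1]
    - [0,0,0,0,0,0,-1]

```text
time_s: 8.85
eef_pos: [463.4, 23.3, 24.1]
ee_rot: [-0.01, 0.969, 0.036, 0.243]
force: [0.6, -0.1, -1.0]
grip_width: 0.212
```

```bash
python3 - <<'E'
from h import *
s=sensors.sense(); print(s['joints'].round(2),s['eef_pos'],s['force'])
M=R.from_quat(np.roll(s['ee_rot'],-1)).as_matrix(); print(M[:,2].round(3),'G',(s['eef_pos']-54*M[:,2]).round())
c=capture('scene'); P=pts(c)
m=(P[...,0]>360)&(P[...,0]<720)&(abs(P[...,1]-25)<50)&(P[...,2]>12)&(P[...,2]<100)
q=P[m]; 
for x in range(360,720,20):
    k=q[abs(q[:,0]-x)<10]
    if len(k): print(x,len(k),k.min(0).round(),k.max(0).round())
save(c,'a7.png',(200,100,420,320),3)
E
```

```text
[-0.32  0.25  2.28  0.87  0.24  0.36] [463.39831753  23.3150648   24.11472012] [ 0.61309218 -0.12794495 -0.96972096]
[ 0.47   0.037 -0.882] G [438.  21.  72.]
380 3 [386.  27.  67.] [390.  29.  73.]
400 3 [395.  29.  69.] [410.  63.  96.]
420 40 [411. -24.  70.] [429.  64. 100.]
440 127 [430. -16.  51.] [450.  59. 100.]
460 60 [450.   5.  54.] [470.  44.  79.]
480 36 [470.  16.  58.] [489.  38.  74.]
500 42 [490.  19.  58.] [509.  40.  73.]
520 43 [510.  18.  57.] [529.  41.  72.]
540 46 [530.  20.  57.] [550.  43.  74.]
560 54 [550.  13.  55.] [569.  56.  77.]
580 98 [570.  13.  52.] [590.  60.  79.]
600 109 [590.  10.  48.] [610.  61.  82.]
620 109 [610.  12.  47.] [630.  62.  81.]
640 120 [630.  14.  49.] [645.  63.  79.]
```

View pics/a7.png

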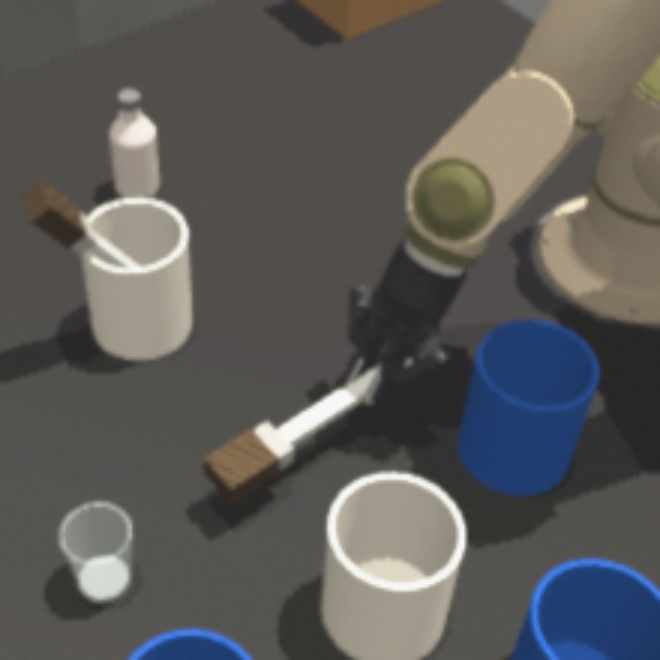

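Request:
play_rows:
  deltas:
    - [0.25,0,-0.4,0,0,0,-1]
    - [0.2,0,-0.3,0,0,0,-1]
    - [0,0,-0.2,0,0,0,-1]
    - [0,0,-0.15,0,0,0,-1]
    - [0,0,0,0,0,0,-1]
    - [0,0,0,0,0,0,-1]

```text
time_s: 9.4
eef_pos: [481.6, 23.2, -17.3]
ee_rot: [-0.01, 0.969, 0.037, 0.244]
force: [0.7, -0.2, -1.9]
grip_width: 0.215
```

```bash
cat > m.py <<'E'
from h import *
s=sensors.sense(); print(s['joints'].round(2),s['eef_pos'].round(1),s['force'].round(1))
M=R.from_quat(np.roll(s['ee_rot'],-1)).as_matrix(); print(M.round(3).tolist(),'G',(s['eef_pos']-54*M[:,2]).round())
c=capture('scene'); P=pts(c)
m=(P[...,0]>360)&(P[...,0]<750)&(abs(P[...,1]-25)<60)&(P[...,2]>6)&(P[...,2]<100)
q=P[m]; 
for x in range(360,750,20):
    k=q[abs(q[:,0]-x)<10]
    if len(k): print(x,len(k),k.min(0).round(),k.max(0).round())
E
python3 m.py
```

```text
[-0.31  0.4   2.25  1.38  0.18 -0.15] [481.6  23.2 -17.3] [ 0.7 -0.2 -1.9]
[[0.878, 0.076, 0.472], [0.066, -0.997, 0.037], [0.473, -0.001, -0.881]] G [456.  21.  30.]
400 8 [404.  25.  27.] [410.  83. 100.]
420 62 [411. -32.  27.] [430.  85. 100.]
440 280 [430. -35.  23.] [450.  83. 100.]
460 191 [450. -27.  14.] [470.  64.  86.]
480 48 [471.   5.  13.] [490.  42.  35.]
500 39 [491.  16.  15.] [509.  37.  33.]
520 39 [511.  20.  15.] [529.  41.  31.]
540 43 [530.  20.  16.] [550.  42.  34.]
560 43 [551.  20.  12.] [569.  43.  33.]
580 61 [571.  13.  11.] [590.  56.  37.]
600 97 [590.  11.   7.] [610.  59.  40.]
620 104 [610.  11.   7.] [630.  61.  38.]
640 110 [630.  14.   8.] [649.  63.  40.]
660 100 [650.  14.   9.] [663.  64.  38.]
740 36 [744.  20.  27.] [750.  50.  85.]
```

Request:
play_rows:
  deltas:
    - [0,0,-0.1,0,0,0,-1]
    - [0,0,-0.08,0,0,0,-1]
    - [0,0,0,0,0,0,-1]
    - [0,0,0,0,0,0,-1]

```text
time_s: 9.78
eef_pos: [480.9, 23.2, -25.3]
ee_rot: [-0.01, 0.969, 0.036, 0.243]
force: [-0.1, -0.6, -1.4]
grip_width: 0.215
```

Request:
play_rows:
  deltas:
    - [0,0,-0.07,0,0,0,-1]
    - [0,0,0,0,0,0,-1]
    - [0,0,0,0,0,0,-1]

```text
time_s: 10.03
eef_pos: [481.4, 23.2, -27.0]
ee_rot: [-0.009, 0.969, 0.037, 0.244]
force: [-10.5, 0.6, 22.9]
grip_width: 0.219
```

Request:
play_rows:
  deltas:
    - [0,0,0.04,0,0,0,-1]
    - [0,0,0,0,0,0,-0.4]
    - [0,0,0,0,0,0,0]
    - [0,0,0,0,0,0,0.5]
    - [0,0,0,0,0,0,1]
    - [0,0,0,0,0,0,1]
    - [0,0,0,0,0,0,1]

```text
time_s: 10.62
eef_pos: [480.1, 23.3, -27.6]
ee_rot: [-0.01, 0.97, 0.036, 0.242]
force: [-0.2, 0.2, -0.9]
grip_width: 0.98
```

Request:
play_rows:
  deltas:
    - [-0.3,0,0.6,0,0,0,1]
    - [-0.3,0,0.7,0,0,0,1]
    - [0,0,0.9,0,0,0,1]
    - [0,0,0.9,0,1,0,1]
    - [0,0,0.9,0,1,0,1]
    - [0.3,0,0.5,-0.07,1,0,1]
    - [0.5,0,0,-0.07,1,0,1]
    - [0,0,0,-0.07,1,0,1]

```text
time_s: 11.28
eef_pos: [505.2, 42.7, 54.9]
ee_rot: [-0.043, 0.993, 0.046, 0.104]
force: [0.1, 0.8, -0.5]
grip_width: 0.995
```

```bash
python3 m.py
```

```text
[-0.23  0.34  1.91  0.21  0.73  1.11] [505.2  42.7  54.9] [ 0.1  0.8 -0.5]
[[0.974, 0.099, 0.203], [0.082, -0.992, 0.094], [0.211, -0.075, -0.975]] G [494.  38. 108.]
400 3 [404.  28.   9.] [408.  30.  12.]
420 5 [411.  28.   7.] [419.  32.  13.]
440 5 [442.  14.  13.] [450.  21.  17.]
460 31 [450.  16.   9.] [470.  35.  19.]
480 36 [471.  16.   6.] [488.  37.  20.]
500 40 [491.  -3.   7.] [509.  39. 100.]
520 38 [510.  -7.   8.] [530.  40.  99.]
540 39 [531.  22.   7.] [549.  42.  21.]
560 43 [550.  22.   7.] [569.  44.  22.]
580 58 [570.  10.   7.] [589.  55.  29.]
600 88 [590.  10.   7.] [610.  61.  30.]
620 99 [610.  13.   7.] [630.  60.  32.]
640 105 [630.  15.   6.] [650.  63.  33.]
660 89 [650.  15.   7.] [662.  69.  32.]
740 33 [744.  21.  51.] [750.  50.  85.]
```

```bash
python3 - <<'E'
from h import *
s=sensors.sense();M=R.from_quat(np.roll(s['ee_rot'],-1)).as_matrix()
y=np.array([.075,-.997,0]);y/=np.linalg.norm(y); f=np.array([-y[1],y[0],0]); t=np.radians(-20)
z=np.sin(t)*f-np.cos(t)*np.array([0,0,1]); T=np.c_[np.cross(y,z),y,z]
print((np.degrees(R.from_matrix(T@M.T).as_rotvec())/6).round(2),z)
A=np.array([560.5,31.5,11]); p=A+41.5*z; print(p,p-100*z,(p-100*z-s['eef_pos'])/40)
E
```

```text
[-1.16  5.24 -0.03] [-0.3410565  -0.02565621 -0.93969262]
[546.34615517  30.43526744 -27.99724376] [580.45180536  33.00088807  65.97201832] [ 1.83919959 -0.23694181  0.25680676]
```

Request:
play_rows:
  deltas:
    - [0.31,-0.04,0.2,-0.19,0.87,0,1]
    - [0.31,-0.04,0.1,-0.19,0.87,0,1]
    - [0.31,-0.04,0,-0.19,0.87,0,1]
    - [0.31,-0.04,0,-0.19,0.87,0,1]
    - [0.31,-0.04,0,-0.19,0.87,0,1]
    - [0.31,-0.04,0,-0.19,0.87,0,1]
    - [0,0,0,0,0,0,1]
    - [0,0,0,0,0,0,1]

```text
time_s: 12.0
eef_pos: [578.2, 34.4, 63.5]
ee_rot: [0.003, 0.985, 0.039, -0.171]
force: [-0.5, -0.3, -0.7]
grip_width: 0.999
```

```bash
python3 m.py; python3 - <<'E'
from h import *
c=capture('top');P=pts(c)
m=(P[...,0]>390)&(P[...,0]<700)&(abs(P[...,1]-25)<60)&(P[...,2]>6)&(P[...,2]<45)
q=P[m]
for x in range(390,700,20):
    k=q[abs(q[:,0]-x)<10]
    if len(k): print(x,len(k),k.min(0).round(),k.max(0).round())
E
```

```text
[-0.11  0.78  1.15 -0.06  1.55  1.39] [578.2  34.4  63.5] [-0.5 -0.3 -0.7]
[[0.939, 0.078, -0.336], [0.076, -0.997, -0.019], [-0.337, -0.008, -0.942]] G [596.  35. 114.]
400 15 [401.  13.   8.] [410.  30.  17.]
420 29 [411.  12.   9.] [429.  33.  17.]
440 37 [430.  13.   6.] [450.  34.  20.]
460 34 [451.  16.   6.] [469.  36.  19.]
480 36 [470.  16.   7.] [490.  36.  19.]
500 35 [491.  18.   6.] [510.  39.  23.]
520 41 [510.  18.   8.] [530.  40.  21.]
540 23 [530.  27.   7.] [548.  55.  22.]
560 19 [550.  24.   7.] [570.  43.  21.]
580 61 [570.  12.   8.] [590.  58.  31.]
600 89 [590.  11.   7.] [610.  60.  32.]
620 99 [610.  12.   6.] [630.  61.  31.]
640 103 [630.  13.   6.] [650.  63.  32.]
660 86 [650.  16.   6.] [662.  64.  33.]
740 35 [744.  21.  39.] [750.  51.  87.]
410 50 [400.   8.  10.] [418.  28.  23.]
430 55 [420. -14.   7.] [440.  37.  23.]
450 50 [440.  11.  11.] [460.  29.  24.]
470 49 [460.  12.  11.] [480.  32.  22.]
490 46 [480. -17.   7.] [500.  32.  26.]
510 46 [500. -28.   6.] [520.  33.  24.]
530 28 [520. -34.   8.] [538.  27.  29.]
550 22 [540. -10.   6.] [558.  25.  24.]
570 19 [560. -10.   7.] [580.  25.  29.]
590 29 [581.   8.  17.] [599.  22.  30.]
610 1 [602. -21.   7.] [602. -21.   7.]
```

Request:
play_rows:
  deltas:
    - [-0.2,-0.03,-0.57,0,0,0,1]
    - [-0.2,-0.03,-0.57,0,0,0,1]
    - [-0.2,-0.03,-0.57,0,0,0,1]
    - [-0.2,-0.03,-0.35,0,0,0,1]
    - [0,0,-0.1,0,0,0,1]
    - [0,0,-0.1,0,0,0,1]
    - [0,0,0,0,0,0,1]

```text
time_s: 12.68
eef_pos: [546.6, 29.3, -23.8]
ee_rot: [0.003, 0.985, 0.039, -0.169]
force: [0.3, -0.1, 0.0]
grip_width: 0.996
```

Request:
play_rows:
  deltas:
    - [0,0,-0.07,0,0,0,0.2]
    - [0,0,0,0,0,0,-0.2]
    - [0,0,0,0,0,0,-1]
    - [0,0,0,0,0,0,-1]
    - [0,0,0,0,0,0,-1]
    - [0,0,0,0,0,0,-1]
    - [0,0,0,0,0,0,-1]
    - [0,0,0,0,0,0,-1]
  squeeze: 90

```text
time_s: 13.35
eef_pos: [546.4, 29.4, -26.9]
ee_rot: [0.003, 0.985, 0.039, -0.169]
force: [0.1, -0.3, 5.9]
grip_width: 0.211
```

Request:
play_rows:
  deltas:
    - [0,0,0.3,0,0,0,-1]
    - [0,0,0.5,0,0,0,-1]
    - [0,0,0.8,0,0,0,-1]
    - [0,0,0.9,0,0,0,-1]
    - [0,0,0.9,0,0,0,-1]
    - [0,0,0.9,0,0,0,-1]
    - [0,0,0.9,0,0,0,-1]
    - [0,0,0.9,0,0,0,-1]

```text
time_s: 14.02
eef_pos: [545.6, 29.5, 218.9]
ee_rot: [0.003, 0.985, 0.039, -0.169]
force: [0.3, -0.3, -1.2]
grip_width: 0.208
```

Request:
play_rows:
  deltas:
    - [0,0,0.5,0.07,-1,0,-1]
    - [0,0,0.3,0.07,-1,0,-1]
    - [0,0,0,0.07,-1,0,-1]
    - [0,0,0,0.07,-1,0,-1]
    - [0,0,0,0.07,-1,0,-1]
    - [0,0,0,0.07,-1,0,-1]
    - [0,0,0,0.07,-1,0,-1]
    - [0,0,0,0.07,-1,0,-1]

```text
time_s: 14.68
eef_pos: [545.6, 29.4, 249.5]
ee_rot: [-0.009, 0.968, 0.039, 0.25]
force: [1.0, 0.5, -1.3]
grip_width: 0.209
```

```bash
python3 - <<'E'
from h import *
s=sensors.sense(); print(s['joints'].round(2),s['eef_pos'].round(1),s['force'].round(1))
M=R.from_quat(np.roll(s['ee_rot'],-1)).as_matrix(); print(M.round(3).tolist(),'A',(s['eef_pos']-41*M[:,2]).round())
c=capture('scene'); save(c,'a8.png',(180,0,460,280),2.5)
E
```

```text
[-0.24  0.03  1.79  0.2   0.85  1.15] [545.6  29.4 249.5] [ 1.   0.5 -1.3]
[[0.872, 0.08, 0.482], [0.071, -0.997, 0.036], [0.484, 0.002, -0.875]] A [526.  28. 285.]
```

View pics/a8.png

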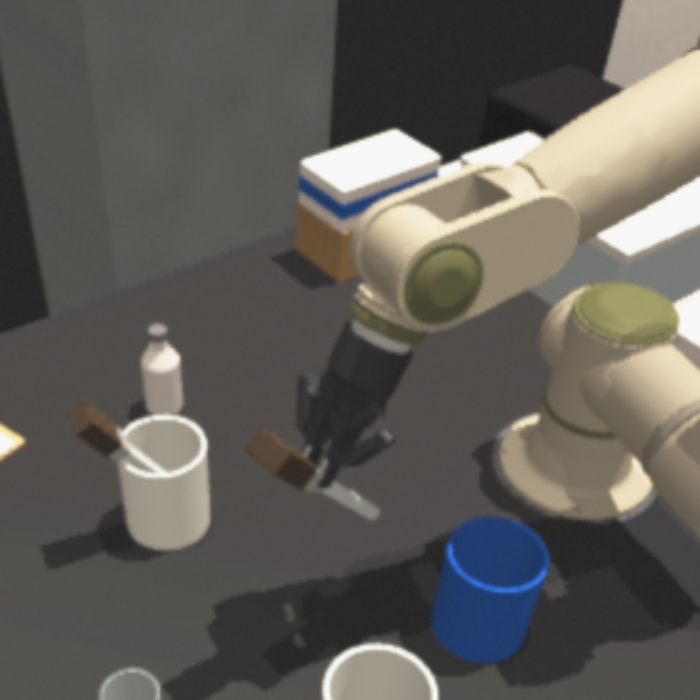

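Request:
play_rows:
  deltas:
    - [0,0,0.6,0.07,-1,0,-1]
    - [0.1,0.2,0.6,0.07,-1,0,-1]
    - [0.25,0.5,0.3,0.07,-1,0,-1]
    - [0.3,0.7,0,0,0,0,-1]
    - [0.4,0.8,0,0,0,0,-1]
    - [0.4,0.8,0,0,0,0,-1]
    - [0.4,0.8,0,0,0,0,-1]
    - [0.4,0.8,0,0,0,0,-1]

```text
time_s: 15.4
eef_pos: [636.4, 215.3, 308.7]
ee_rot: [-0.013, 0.918, 0.037, 0.395]
force: [0.4, -0.4, -1.1]
grip_width: 0.209
```

Request:
play_rows:
  deltas:
    - [0,0.2,0,0,0,0,-1]
    - [0,0,0,0,0,0,-1]

```text
time_s: 15.57
eef_pos: [636.0, 223.8, 307.7]
ee_rot: [-0.014, 0.918, 0.039, 0.394]
force: [-0.6, -0.7, -2.3]
grip_width: 0.208
```

```bash
cat > n.py <<'E'
from h import *
import sys
s=sensors.sense(); print(s['joints'].round(2),s['eef_pos'].round(1),s['force'].round(1))
M=R.from_quat(np.roll(s['ee_rot'],-1)).as_matrix(); A=s['eef_pos']-41*M[:,2]; print(M[:,2].round(3),'A',A.round())
for n in('scene','top'):
    c=capture(n);P=pts(c)
    m=(abs(P[...,0]-A[0]+20)<110)&(abs(P[...,1]-A[1])<60)&(P[...,2]>150)
    q=P[m]
    print(n)
    for z in range(155,int(A[2]+120),15):
        k=q[abs(q[:,2]-z)<7.5]
        if len(k): print(z,len(k),k.min(0).round(),k.max(0).round(),np.median(k,0).round())
    save(c,sys.argv[1]+n+'.png')
E
python3 n.py b1
```

```text
[ 0.21  0.18  1.61 -0.18  0.55  1.81] [636.  223.8 307.7] [-0.6 -0.7 -2.3]
[ 0.723  0.056 -0.689] A [606. 221. 336.]
scene
185 3 [552. 225. 186.] [556. 227. 190.] [554. 226. 190.]
200 19 [546. 213. 193.] [563. 229. 207.] [554. 227. 199.]
215 18 [551. 212. 208.] [568. 229. 222.] [562. 228. 214.]
230 20 [554. 216. 224.] [574. 230. 237.] [566. 228. 229.]
245 19 [563. 217. 239.] [582. 230. 252.] [574. 229. 243.]
260 24 [569. 213. 253.] [589. 231. 267.] [581. 230. 262.]
275 21 [573. 219. 268.] [594. 232. 282.] [585. 230. 274.]
290 22 [580. 216. 283.] [600. 232. 295.] [591. 230. 290.]
305 26 [584. 217. 298.] [605. 232. 312.] [598. 231. 305.]
320 4 [603. 229. 314.] [609. 238. 327.] [606. 232. 317.]
335 25 [586. 238. 332.] [618. 245. 342.] [606. 243. 339.]
350 75 [567. 208. 343.] [631. 258. 357.] [597. 243. 352.]
365 259 [547. 176. 358.] [639. 272. 372.] [583. 236. 366.]
380 375 [533. 170. 373.] [645. 281. 387.] [578. 238. 380.]
395 544 [523. 162. 388.] [650. 281. 402.] [561. 234. 396.]
410 496 [508. 163. 403.] [658. 281. 417.] [547. 231. 411.]
425 529 [490. 181. 418.] [659. 256. 432.] [635.
[... 362 characters left out ...]

260 2 [577. 206. 260.] [582. 206. 262.] [580. 206. 261.]
275 11 [573. 205. 269.] [582. 209. 282.] [576. 206. 277.]
290 11 [575. 205. 284.] [583. 212. 296.] [579. 207. 289.]
320 3 [592. 222. 323.] [592. 226. 325.] [592. 224. 324.]
335 34 [586. 195. 330.] [611. 228. 342.] [597. 222. 338.]
350 79 [574. 195. 343.] [624. 240. 357.] [599. 225. 352.]
365 243 [558. 181. 358.] [633. 259. 372.] [591. 215. 367.]
380 283 [529. 169. 373.] [640. 278. 387.] [582. 220. 380.]
395 436 [528. 162. 388.] [646. 278. 402.] [565. 222. 396.]
410 373 [522. 162. 403.] [650. 277. 417.] [554. 205. 409.]
425 412 [500. 173. 418.] [657. 251. 432.] [635. 216. 426.]
440 146 [492. 172. 433.] [641. 245. 447.] [533. 188. 438.]
```

Request:
play_rows:
  deltas:
    - [-0.1,0,-0.4,0,0,0,-1]
    - [0,0,-0.6,0,0,0,-1]
    - [0,0,-0.6,0,0,0,-1]
    - [0,0,-0.6,0,0,0,-1]
    - [0,0,0,0,0,0,-1]
    - [0,0,0,0,0,0,-1]

```text
time_s: 16.17
eef_pos: [632.0, 220.2, 220.6]
ee_rot: [-0.013, 0.918, 0.037, 0.395]
force: [-0.1, 0.1, -1.9]
grip_width: 0.208
```

```bash
python3 n.py b2 | grep -v "^[3-9]"
```

```text
[ 0.2   0.26  1.76 -0.29  0.33  1.93] [632.  220.2 220.6] [-0.1  0.1 -1.9]
[ 0.724  0.053 -0.688] A [602. 218. 249.]
scene
155 11 [558. 225. 151.] [575. 227. 161.] [565. 226. 157.]
170 17 [563. 212. 163.] [582. 227. 177.] [574. 226. 169.]
185 18 [568. 212. 178.] [588. 228. 190.] [580. 226. 185.]
200 19 [574. 215. 193.] [595. 228. 207.] [587. 227. 203.]
215 12 [584. 226. 208.] [599. 229. 222.] [592. 228. 215.]
230 4 [597. 225. 224.] [602. 230. 230.] [601. 229. 227.]
245 12 [590. 234. 242.] [609. 242. 252.] [600. 240. 248.]
260 48 [570. 206. 253.] [623. 242. 267.] [593. 240. 262.]
275 184 [548. 174. 268.] [630. 266. 282.] [581. 233. 277.]
290 308 [528. 166. 283.] [639. 277. 297.] [575. 232. 290.]
top
155 1 [620. 210. 150.] [620. 210. 150.] [620. 210. 150.]
170 2 [571. 206. 169.] [574. 206. 170.] [573. 206. 169.]
185 9 [567. 206. 179.] [577. 209. 192.] [571. 206. 183.]
200 10 [572. 205. 194.] [579. 211. 204.] [575. 207. 198.]
230 2 [588. 220. 231.] [588. 223. 232.] [588. 222. 232.]
245 18 [589. 197. 238.] [603. 225. 252.] [592. 219. 247.]
260 51 [574. 195. 254.] [610. 239. 267.] [596. 220. 261.]
275 149 [554. 182. 268.] [618. 257. 282.] [590. 221. 277.]
290 238 [547. 170. 283.] [636. 261. 297.] [579. 215. 289.]
```

View pics/b2scene.png

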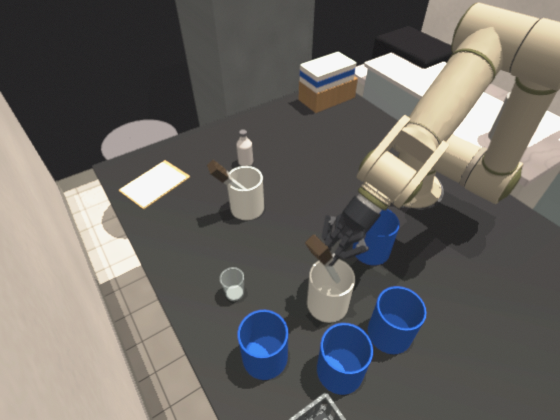

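Request:
play_rows:
  deltas:
    - [0,0,-0.3,-0.07,1,0,-1]
    - [0,0,-0.5,0,0,0,-1]
    - [0,0,-0.5,0,0,0,-1]
    - [0,0,-0.5,0,0,0,-1]
    - [0,0,0,0,0,0,-1]
    - [0,0,0,0,0,0,-1]

```text
time_s: 16.77
eef_pos: [632.6, 221.3, 149.9]
ee_rot: [-0.012, 0.937, 0.038, 0.347]
force: [0.8, -1.0, -1.7]
grip_width: 0.208
```

```bash
python3 n.py b3 | grep -v "^[3-9]"
```

```text
[ 0.2   0.37  1.75 -0.25  0.32  1.9 ] [632.6 221.3 149.9] [ 0.8 -1.  -1.7]
[ 0.65   0.049 -0.758] A [606. 219. 181.]
scene
155 2 [599. 229. 154.] [602. 230. 157.] [600. 230. 155.]
170 3 [601. 236. 176.] [613. 241. 177.] [609. 237. 177.]
185 24 [587. 210. 179.] [610. 244. 192.] [600. 242. 189.]
200 84 [570. 196. 194.] [631. 258. 207.] [598. 236. 202.]
215 217 [553. 174. 208.] [643. 268. 222.] [587. 230. 216.]
230 251 [542. 166. 223.] [652. 279. 237.] [581. 235. 229.]
245 343 [534. 160. 238.] [656. 279. 252.] [567. 234. 246.]
260 459 [528. 159. 253.] [666. 278. 267.] [559. 227. 262.]
275 267 [506. 179. 268.] [659. 254. 282.] [558. 229. 271.]
290 117 [477. 184. 283.] [557. 253. 297.] [538. 245. 293.]
top
155 1 [519. 181. 151.] [519. 181. 151.] [519. 181. 151.]
170 1 [594. 224. 173.] [594. 224. 173.] [594. 224. 173.]
185 23 [594. 197. 179.] [612. 226. 192.] [599. 219. 187.]
200 74 [578. 196. 193.] [628. 240. 207.] [602. 222. 202.]
215 178 [562. 181. 208.] [639. 258. 222.] [592. 211. 217.]
230 204 [557. 167. 223.] [647. 268. 237.] [587. 218. 230.]
245 275 [533. 159. 238.] [656. 277. 252.] [572. 222. 246.]
260 308 [529. 160. 253.] [665. 278. 267.] [568. 213. 259.]
275 232 [518. 174. 268.] [664. 252. 282.] [642. 216. 272.]
290 38 [512. 175. 283.] [554. 244. 297.] [535. 180. 293.]
```

Request:
play_rows:
  deltas:
    - [-0.05,0,-0.3,0,0,0,-1]
    - [0,0,-0.2,0,0,0,-1]
    - [0,0,0,0,0,0,-1]
    - [0,0,0,0,0,0,-1]

```text
time_s: 17.2
eef_pos: [630.4, 221.4, 129.2]
ee_rot: [-0.012, 0.937, 0.038, 0.347]
force: [0.2, -1.1, -2.4]
grip_width: 0.209
```

Request:
play_rows:
  deltas:
    - [0,0,-0.1,0,0,0,-1]
    - [0,0,0,0,0,0,-1]
    - [0,0,0,0,0,0,-1]

```text
time_s: 17.45
eef_pos: [630.2, 221.4, 124.7]
ee_rot: [-0.012, 0.937, 0.038, 0.347]
force: [0.4, -0.4, -1.9]
grip_width: 0.206
```

Request:
play_rows:
  deltas:
    - [0,0,-0.08,0,0,0,-1]
    - [0,0,0,0,0,0,-1]
    - [0,0,0,0,0,0,-1]

```text
time_s: 17.7
eef_pos: [630.6, 221.5, 121.9]
ee_rot: [-0.012, 0.937, 0.038, 0.348]
force: [0.4, -0.4, 0.7]
grip_width: 0.21
```

```bash
python3 n.py b4 | head -3
```

```text
[ 0.2   0.41  1.79 -0.32  0.26  1.97] [630.6 221.5 121.9] [ 0.4 -0.4  0.7]
[ 0.65   0.05  -0.758] A [604. 219. 153.]
scene
```

View pics/b4scene.png

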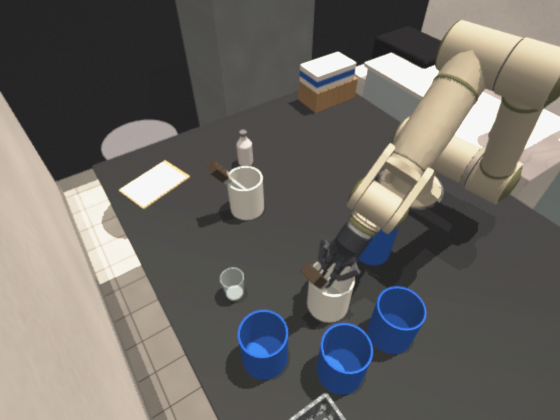

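Request:
play_rows:
  deltas:
    - [0,0,0,0,0,0,-0.45]
    - [0,0,0,0,0,0,-0.35]
    - [0,0,0,0,0,0,-0.3]
    - [0,0,0,0,0,0,-0.3]
    - [0,0,0,0,0,0,-0.3]
    - [0,0,0,0,0,0,-0.3]

```text
time_s: 18.3
eef_pos: [630.0, 221.4, 121.3]
ee_rot: [-0.012, 0.937, 0.038, 0.347]
force: [-0.1, 0.3, 0.6]
grip_width: 0.346
```

Request:
play_rows:
  deltas:
    - [-0.16,-0.01,0.19,0,0,0,-0.3]
    - [-0.25,-0.02,0.29,0,0,0,-0.3]
    - [-0.32,-0.02,0.38,0,0,0,-0.3]
    - [-0.4,-0.03,0.5,0,0,0,-0.3]
    - [-0.4,-0.03,0.5,0,0,0,-0.3]
    - [-0.5,-0.03,0.8,0,0,0,-0.3]
    - [-0.5,-0.03,0.8,0,0,0,-0.3]
    - [0,0,0.6,0,0,0,-0.3]

```text
time_s: 18.97
eef_pos: [526.1, 215.0, 287.0]
ee_rot: [-0.013, 0.937, 0.039, 0.348]
force: [0.0, -0.4, 0.7]
grip_width: 0.352
```

Now move well away, let things settle, and measure.

Request:
play_rows:
  deltas:
    - [0,0,0.8,0,0,0,0]
    - [-0.3,-0.8,0.3,0,0,0,0]
    - [-0.3,-0.9,0,0,0,0,0]
    - [-0.3,-0.9,0,0,0,0,0]
    - [0,-0.9,0,0,0,0,0]
    - [0,-0.9,0,0,0,0,0]
    - [0,-0.9,0,0,0,0,0]
    - [0,0,0,0,0,0,0]

```text
time_s: 19.63
eef_pos: [492.6, -3.8, 328.2]
ee_rot: [-0.01, 0.937, 0.034, 0.348]
force: [-0.1, 0.4, -0.5]
grip_width: 0.497
```

```bash
python3 - <<'E'
from h import *
def circ(P,c):
    m=(np.hypot(P[...,0]-c[0],P[...,1]-c[1])<75)&(abs(P[...,2]-145)<5); q=P[m][:,:2]
    for _ in range(5):
        s=np.linalg.lstsq(np.c_[2*q,np.ones(len(q))],(q**2).sum(1),rcond=None)[0]; r=np.sqrt(s[2]+s[:2]@s[:2]); q=q[abs(np.hypot(*(q-s[:2]).T)-r)<8]
    return s[:2].round(1),r.round(1),len(q)
print(sensors.sense()['eef_pos'],sensors.sense()['force'])
for n in('scene','top'):
    c=capture(n);P=pts(c);O=np.load(n+'0.npy'); print(n,[ (circ(P,a),circ(O,a)) for a in((567,217),(569,-244))])
    m=(abs(P[...,0]-640)<110)&(abs(P[...,1]-222)<50)&(P[...,2]>152)&(P[...,2]<300)
    q=P[m]
    for z in range(155,290,15):
        k=q[abs(q[:,2]-z)<7.5]
        if len(k): print(z,len(k),k.min(0).round(),k.max(0).round(),np.median(k,0).round())
    # floor view inside crock: lowest handle points
    m=(np.hypot(P[...,0]-567,P[...,1]-217)<48)&(P[...,2]>12)&(P[...,2]<140); k=P[m]; print('in',len(k),k[k[:,2].argsort()[:6]].round())
    for nm,(a,r,z0) in dict(obrush=((630,-262),60,160),bottle=((445,-453),50,60),beaker=((795,39),50,60)).items():
        f=lambda X:np.nanmean(X[(np.hypot(X[...,0]-a[0],X[...,1]-a[1])<r)&(X[...,2]>z0)&(X[...,2]<260)],0).round(1)
        print(nm,f(O),f(P))
E
```

```text
[492.6243708   -3.80751676 328.21262328] [-0.11435319  0.40341612 -0.45456868]
scene [((array([568.8, 218.6]), np.float64(57.2), 208), (array([569. , 218.5]), np.float64(57.0), 238)), ((array([ 570.4, -241.9]), np.float64(56.7), 121), (array([ 569.8, -242.2]), np.float64(56.7), 122))]
155 1 [633. 244. 157.] [633. 244. 157.] [633. 244. 157.]
170 18 [614. 243. 163.] [643. 248. 177.] [628. 245. 171.]
185 32 [617. 208. 178.] [654. 250. 192.] [633. 248. 188.]
200 47 [624. 201. 193.] [662. 250. 207.] [636. 248. 202.]
215 50 [635. 204. 208.] [678. 250. 222.] [650. 249. 216.]
230 239 [645. 203. 223.] [680. 251. 237.] [665. 229. 231.]
245 12 [653. 205. 238.] [662. 246. 239.] [657. 229. 238.]
in 106 [[524. 210.  16.]
 [524. 215.  17.]
 [525. 220.  18.]
 [534. 210.  31.]
 [534. 215.  32.]
 [536. 226.  34.]]
obrush [ 651.9 -250.1  205.1] [ 652.  -250.   205.3]
bottle [ 456.4 -450.8  101.3] [ 456.5 -450.9  101.3]
beaker [777.5  34.8  74.7] [777.9  35.1  74.6]
top [((array([565.4, 214.7]), np.float64(56.7), 245), (array([565.8, 214.8]), np.float64(56.7), 256)), ((array([ 568.3, -246.7]), np.float64(57.6), 239), (array([ 568.3, -246.6]), np.float64(57.5), 237))]
155 24 [547. 210. 152.] [616. 269. 162.] [610. 218. 158.]
170 39 [612. 200. 163.] [637. 239. 177.] [615. 217. 173.]
185 83 [614. 198. 178.] [653. 243. 192.] [621. 217. 185.]
200 105 [621. 198. 193.] [661. 243. 207.] [629. 216. 200.]
215 100 [630. 199. 208.] [676. 244. 222.] [639. 219. 214.]
230 218 [639. 200. 223.] [678. 247. 237.] [657. 223. 231.]
245 46 [646. 202. 238.] [661. 245. 244.] [654. 222. 239.]
in 276 [[581. 192.  12.]
 [553. 241.  12.]
 [547. 247.  12.]
 [595. 190.  12.]
 [562. 239.  12.]
 [562. 256.  12.]]
obrush [ 642.7 -261.8  208.3] [ 642.9 -261.8  208.4]
bottle [ 447.4 -457.7  110.7] [ 447.3 -457.7  110.8]
beaker [787.6  37.8  77.1] [786.7  37.4  77.2]
```

```bash
python3 -c "
from rig import order; print(order.finish_job())"
```

```text
the job is handed in; nothing more can be done
None
```

The wrong brush is back in its own (left) crock, handle-down with the bristles in the air, and the job is handed in at about 20 s of the 72 s allowed. I pulled it out, laid it on the bench, gripped it again near the ferrule, and turned it end for end. I guided the handle down until the butt touched the floor, then let go.

**Last checks, from the depth of both cameras:**
- **Brush:** the handle reaches down to the crock floor, with its visible top face seen at about z = 16. The bristles stand clear, reaching to about z = 240.
- **Crocks:** both rims are within about 0.7 mm of where they started.
- **Bystanders:** the other brush and the bottle are unchanged. The beaker agrees within 1 mm, which is noise.
- **Gripper:** it is well away from everything, and the wrist force reads about 0.

**What failed or disagreed:**
- **Missed first grasp:** the first close missed the handle, and the brush did not move. The real fingertips lie about 35 mm short of the reported TCP. I corrected for this, and touching the bench confirmed it.
- **Bench contact:** setting the brush down on the bench gave a brief force of about 25 N.
- **Final view:** I had used up my pictures before the final state, so the closing check is by depth data only.

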